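# Set the pencil sharpener for a thick pencil

### The arm

A 6-joint arm with a two-finger parallel gripper is mounted at the origin on the work surface. World frame = base frame: x ahead of the robot, y to its left, z up, the work surface at z = 0. Lengths are in mm, angles in rad, forces in N, time in s.
With the tool pointing down it reaches from about 350 to 975 mm from the base axis. Payload 7.1 kg.
Tool frame: the origin (TCP) lies midway between the tips of the shut fingers; the grasp point (between the pads) lies 19 mm behind it (ctrl.hold_point_z is the distance from the TCP to the grasp point, in mm); z points along the fingers, y is the direction in which the jaws open and shut (so a half turn about z gives the same grasp; the last joint's range is limited). The gripper opens to 88 mm and grips with 3 to 60 N. Pads are 20 mm wide; open, the fingers measure 115 mm over their backs; the gripper's body (75 mm by 178 mm) begins 61 mm behind the grasp point.
Start: joints at [1.262, 0.423, 1.63, -0, 1.089, -0.019], TCP at [178.569, 598.931, 222.675] pointing down, gripper open.
Joint ranges: [-3, 3], [-0.9, 2.11], [0.09, 2.58], [-1.31, 4.45], [0.11, 2.69], [-2.54, 2.54]. Speed limits (rad/s): [2.39, 2.39, 3.01, 3.14, 3.14, 3.14].

### API

Orientations are given as a rotation vector (axis times angle).
In Python, from workcell import ctrl, eyes gives the robot as it stands.
- The arm moves only by the tool move_arm, never from a script. Its argument "deltas" is a list of rows, each a list of 6 numbers: the shift along the tool's x, y, z in mm, then the turn, a rotation vector about the tool's x, y, z in rad. A call has 1 to 5 rows; each row shifts and turns the pose as measured when the row begins, along the tool's axes as they then stand; what a row does not reach is not made up. A row lasts 1/12 s, in which the tool goes at most 41.7 mm and 7.16 degrees, less where a joint would pass 70% of its speed; a pose out of reach is approached as far as the arm can. A call is refused whole if a number of a shift passes 41.7 or a number of a turn 0.125, either way. A call with a gripper value outside its range is refused whole. "hand" is the closure, from -1 (fully open) to 1 (shut), set as the call begins (left out, the last holds). The fingers move at their own pace and stop on an object; the grip force is fixed at half the most. Time passes only in rows, so rows that do not move let the fingers close. It gives the time, the measured TCP pose, the force and the opening at its end, in the units of the state.
- ctrl.get_obs(): the state, without advancing time (a new reading comes with each control period).
- eyes.get_image(name): name is "scene" or "top"; returns a dict with "frame" (400x640x3 uint8, red, green, blue), "range_z" (400x640 float32, mm along the optical axis (not along the pixel's ray), 0 where there is no reading), "fx", "fy", "cx", "cy" (pixels), "D" ([k1, k2, p1, p2, k3] as OpenCV has them; the pictures are not rectified), "cam_to_world" (4x4, takes a point from camera to world coordinates). Camera axes: x right, y down, z forward; pixel columns grow to the right and rows downward; lengths in mm; the calibration is good to about 2 mm. A picture is of the moment at which its call begins.
- ctrl.close_job(): hands the job in, once; it reports no verdict.
The state is a dict: "t": time; "qpos": joint angles; "qvel": joint speeds; "joint_torque": joint torques, N m; "ee_pos": TCP position; "orientation": TCP orientation; "ft_force": force on the tool from outside, world axes, zero at the start; "moment": the same for the moment, N m; "width": finger opening in mm.
Only numpy, scipy, OpenCV 4.12 (cv2) and the standard library are available. Lean on these libraries where they do the work, as an engineer would, in place of code of your own. Each camera call takes 0.05 s, during which the arm holds its last target.

### The job

Get the desk pencil sharpener ready for the thick green pencil: with a fingertip, flick the edge of its size wheel round, click by click, until the orange-ringed hole stands clicked in at the white pointer, and push the shavings drawer fully home. Work with light pushes only, without gripping or forcing the wheel or pulling the drawer out further, and leave everything else on the desk lying where it is.

Things in the scene. Friction and masses are not known exactly. Their poses are not given: they have to be found in the camera images.
- sharpener: Dark grey electric pencil sharpener, fast on the desk, 150 mm long (x), 104 mm wide (y). Origin: centre of its underside, on the desk. x axis points from the drawer end (front, towards the robot) to the motor end, z up. Flat body top 82 mm above the desk, with the size wheel on it. The motor cover behind the wheel (x +25 to +75 mm, y +/-48 mm) rises to 102 mm.
- size_wheel (a joint): Turn of the size wheel about its upright axis, rad, anticlockwise from above, endless; turns either way. 0 or any whole turn: orange-ringed hole at the white pointer. Six clicks, at multiples of 1.047 rad. It takes about 3 to 5 N at a lobe's end to leave one; pushed over half way (0.52 rad) and let free it snaps on to the next. Seldom it starts balanced half way between two; a touch frees it.
- wheel_centre (a point): On the wheel's axis at its upper face, 100 mm above the desk, 18 mm in front (-x) of the sharpener's origin. Off-white, 14 mm thick, underside 4 mm above the body top; disc of radius 26 mm with six lobes (8 mm wide, round ends, tip 38 mm from the axis), one by each hole. In a click position lobes stand at 0, 60, 120.. deg from the sharpener's x axis, so gaps face +y and -y.
- thick_hole (a point): Centre of the largest of the six black pencil holes (12 mm, ringed in orange, with an orange lobe; the others 10, 9, 8, 7 and 6 mm) on the wheel's upper face, 19 mm from the wheel's axis, in line with a lobe; turns with the wheel.
- size_mark (a point): The working place: the point 19 mm from the wheel's axis on the pointer (+x) side, at the height of the wheel's upper face, where the chosen hole must stand. The pointer is a white triangle on top of the dark motor cover, beyond this point.
- chip_drawer (a joint): How far the shavings drawer is out, m: 0 = fully home against its stop, 0.012 to 0.028 at the start. It slides along the sharpener's x axis with about 1 to 2 N of friction and stays where it is left; pushed towards +x it closes.
- drawer_front (a point): Middle of the drawer's flat front face, which looks to the sharpener's -x; the panel is grey, 86 mm wide, 42 mm high (19 to 61 mm above the desk, this point at 40 mm) and 12 mm thick. When home this face stands 87 mm in front of the sharpener's origin.
- thick_pencil: Thick green six-sided pencil, 11.5 mm by 175 mm, lying on the desk at the sharpener's left (+y) side; origin at mid length on its underside, x along it. Not to be moved.
- slim_pencil: Slim red pencil, 7.5 mm by 170 mm, lying at the sharpener's right (-y) side; origin at mid length on its underside, x along it. Not to be moved.
- eraser: White eraser with a blue sleeve, 46 x 21 x 12 mm, beyond the slim pencil; origin at the centre of its underside. Not to be moved.
- tape_roll: Roll of blue tape lying flat far to the right, 100 mm across, 48 mm high; origin at the centre of its underside. Not to be moved.
- mug: White mug, 82 mm across, 95 mm high, far to the left; origin at the centre of its underside. Not to be moved.
- mouse: White computer mouse, 108 x 60 x 30 mm, to the right near the robot; origin at the centre of its underside. Not to be moved.
- note_pad: Yellow note pad, 76 x 76 x 12 mm, to the left near the robot; origin at the centre of its underside. Not to be moved.

How it is judged:
By the outcome, as a careful person would: the job done as asked, in the order asked, and still so for the second after the job is handed in, with the robot touching nothing.
It also fails if it takes over 58 s, if anything falls off the work surface, if the arm or the gripper's body presses on something with over 40 N, if the wrist force passes 120 N, or if a joint passes its speed limit or range.

## Working session

There is one attempt and no reset: what is moved stays moved. The work goes in short steps, Python scripts to look and compute and a tool call to move; the robot and the scene stay as the last step left them, time stands still between calls to the robot, and variables do not carry over. Pictures are saved under pics/ and viewed, and the job is handed in when it is done.

Besides the shell and the picture viewer there is one more tool, called after ">>>" as name(argument=value, ...), one argument or row to a line, values as JSON. move_arm: Moves the arm, as the interface text tells. Its arguments: {"type":"object","properties":{"deltas":{"type":"array"},"hand":{"type":"number"}},"required":["deltas"]}

```bash
mkdir -p pics
cat > h.py <<'E'
import numpy as np, cv2
from workcell import ctrl, eyes
def grab(n,tag):
    d=eyes.get_image(n); np.savez(f'pics/{tag}.npz',**d)
    cv2.imwrite(f'pics/{tag}.png',d['frame'][:,:,::-1]); return d
def world(d):
    K=np.array([[d['fx'],0,d['cx']],[0,d['fy'],d['cy']],[0,0,1.]])
    v,u=np.mgrid[:400,:640]
    p=cv2.undistortPoints(np.stack([u,v],-1).reshape(-1,1,2).astype(float),K,np.array(d['D'],float)).reshape(400,640,2)
    z=d['range_z']; c=np.stack([p[...,0]*z,p[...,1]*z,z,np.ones_like(z)],-1)
    w=(c@np.array(d['cam_to_world']).T)[...,:3]; w[z==0]=np.nan; return w
E
python3 - <<'E'
from h import *
for n in('top','scene'):
    d=grab(n,n+'0'); print(n,d['cam_to_world'],d['fx'])
o=ctrl.get_obs(); print(o['t'],o['ee_pos'],o['orientation'],o['ft_force'],o['width'])
E
```

```text
top [[ 1.43459346e-02 -9.87336989e-01  1.57986914e-01  3.16889397e+02]
 [-9.99896914e-01 -1.40716291e-02  2.85476711e-03  2.30398013e+01]
 [-5.95483911e-04 -1.58011582e-01 -9.87437079e-01  1.22103917e+03]
 [ 0.00000000e+00  0.00000000e+00  0.00000000e+00  1.00000000e+00]] 422.7925024070311
scene [[ 8.51875502e-01  3.69139481e-01 -3.71542962e-01  9.99088417e+02]
 [ 5.23652192e-01 -5.86997195e-01  6.17432324e-01 -8.33262419e+02]
 [ 9.82397092e-03 -7.20534757e-01 -6.93349229e-01  1.05713941e+03]
 [ 0.00000000e+00  0.00000000e+00  0.00000000e+00  1.00000000e+00]] 475.98602816272086
0.1 [178.43307962 598.47193175 222.00561205] [-4.53661754e-01 -3.10843311e+00  2.07628045e-03] [-0.09399132  0.14216792 -0.46804227] 87.72820609598011
```

View pics/top0.png

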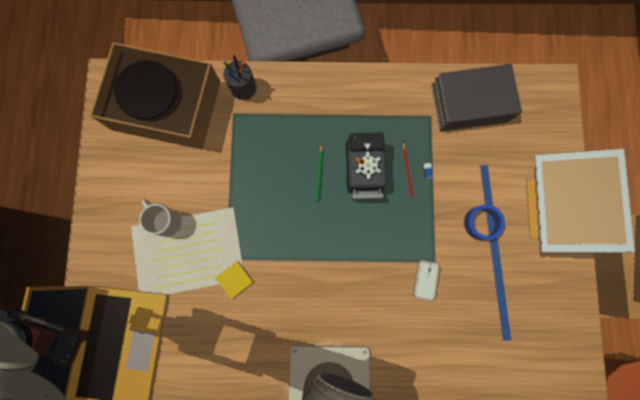

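View pics/scene0.png

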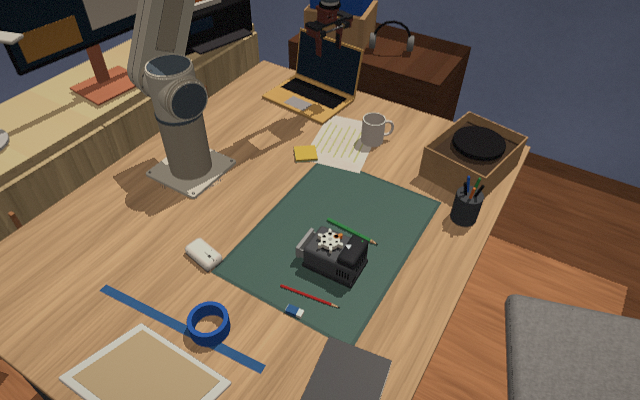

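Run:
```python
from h import *
d=np.load('pics/top0.npz'); w=world(d); f=d['frame']
a=cv2.resize(f[120:215,310:440],None,fx=6,fy=6,interpolation=cv2.INTER_CUBIC); cv2.imwrite('pics/z1.png',a[:,:,::-1])
d2=np.load('pics/scene0.npz');a=cv2.resize(d2['frame'][205:300,280:385],None,fx=6,fy=6,interpolation=cv2.INTER_CUBIC); cv2.imwrite('pics/z2.png',a[:,:,::-1])
hs=f[...].astype(int)
for nm,(dd) in dict(top=d,scene=d2).items():
    W=world(dd); F=dd['frame']; hsv=cv2.cvtColor(F,cv2.COLOR_RGB2HSV)
    reg=(np.abs(W[...,0]-640)<180)&(np.abs(W[...,1]+80)<150)
    m=reg&(W[...,2]>88)&(W[...,2]<108)
    wh=m&(hsv[...,2]>130)&(hsv[...,1]<70)
    print(nm,'white',wh.sum(),W[wh].mean(0))
    og=m&(hsv[...,0]>3)&(hsv[...,0]<22)&(hsv[...,1]>130)&(hsv[...,2]>90)
    print('orange',og.sum(),W[og].mean(0) if og.any() else '', np.argwhere(og)[:5])
    b=reg&(W[...,2]>70)
    r=cv2.minAreaRect(W[b][:,:2].astype(np.float32)); print('body',r)
    c=reg&(W[...,2]>97)&(hsv[...,2]<100); print('cover',cv2.minAreaRect(W[c][:,:2].astype(np.float32)))
    print(np.nanpercentile(W[reg][:,2],[1,30,50,90,99]))
```

```text
top white 308 [600.09760201 -99.64863376  99.79766285]
orange 23 [610.89256422 -72.2837883   98.53508016] [[158 356]
 [158 357]
 [158 358]
 [159 355]
 [159 356]]
body ((616.512451171875, -96.57386779785156), (150.32264709472656, 103.85902404785156), 2.1491191387176514)
cover ((632.9277954101562, -96.05496215820312), (113.97692108154297, 93.98812866210938), 3.4490509033203125)
[ -5.33614197  -0.54007734   1.08084515  83.21266283 103.38977769]
scene white 245 [ 603.69891214 -102.10084498   99.85479696]
orange 19 [613.78276488 -75.35459529  98.63492252] [[234 339]
 [234 340]
 [234 341]
 [235 334]
 [235 338]]
body ((619.9964599609375, -99.84254455566406), (148.66627502441406, 106.22869873046875), 1.5262008905410767)
cover ((635.9033813476562, -100.89630889892578), (115.33621978759766, 95.5591812133789), 5.366665363311768)
[ -4.63529879  -0.41224941   1.17635379  83.14619496 102.87014686]
```

View pics/z1.png

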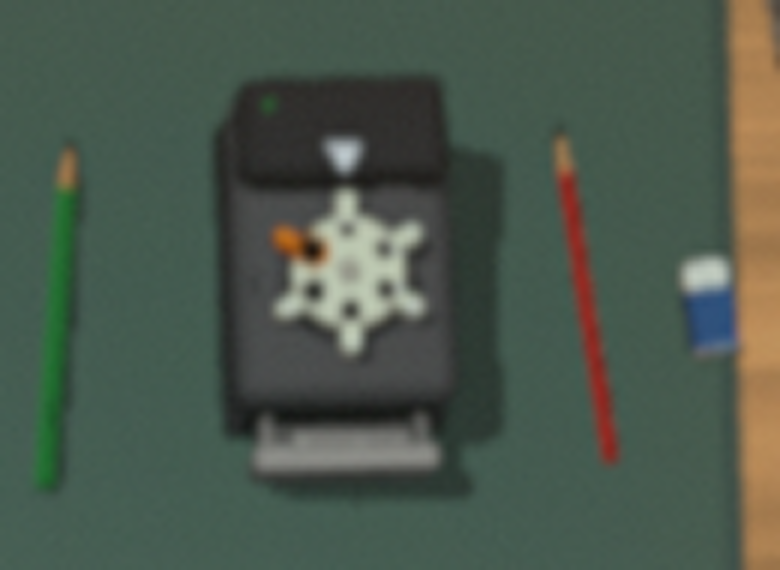

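View pics/z2.png

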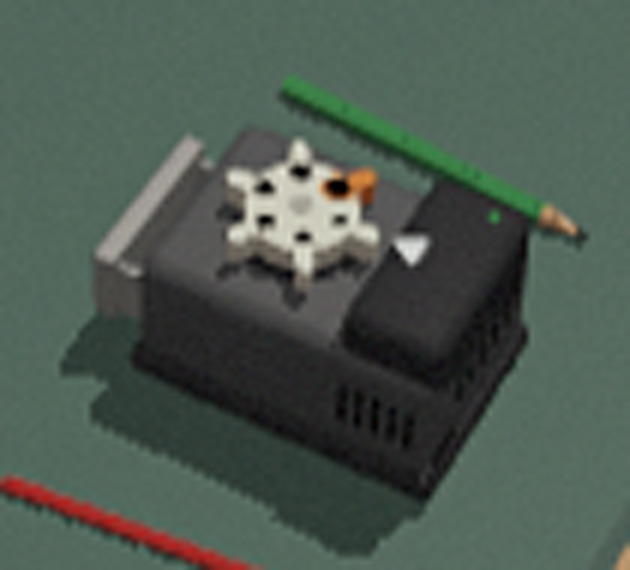

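```bash
cat >> h.py <<'E'
from scipy.spatial.transform import Rotation as R
WC=np.array([600.2,-98.8]); YAW=np.radians(1.8)
S=np.array([[np.cos(YAW),-np.sin(YAW)],[np.sin(YAW),np.cos(YAW)]])
def st():
    o=ctrl.get_obs(); r=R.from_rotvec(o['orientation']); p=np.array(o['ee_pos'])
    print('t %.2f'%o['t'],'p',p.round(1),'wheel-local',(S.T@(p[:2]-WC)).round(1),'F',np.round(o['ft_force'],1),'w',round(o['width'],1)); return p,r
def plan(lx,ly,z):
    "delta to wheel-local point in tool axes"
    p,r=st(); t=np.r_[WC+S@[lx,ly],z]
    d=r.inv().apply(t-p); Rt=np.c_[np.r_[-S[:,0],0],np.r_[S[:,1],0],[0,0,-1]]
    rv=(r.inv()*R.from_matrix(Rt)).as_rotvec()
    print('shift',d.round(1),'rows',np.ceil(np.abs(d).max()/40),'turn',rv.round(3))
E
python3 -c "
from h import *
plan(-55,45,160)"
```

```text
t 0.10 p [178.4 598.5 222. ] wheel-local [-399.7  710.2] F [-0.1  0.1 -0.5] w 87.7
shift [-537.1 -522.2   62.7] rows 14.0 turn [-0.001 -0.    -0.321]
```

>>> move_arm(
  deltas=[
    [-29,-28,0,0,0,0],
    [-29,-28,0,0,0,0],
    [-29,-28,0,0,0,0],
    [-29,-28,0,0,0,0],
    [-29,-28,0,0,0,0],
  ],
  hand=1,
)

```text
t: 0.52
ee_pos: [276.5, 422.7, 219.4]
orientation: [-0.438, -3.109, 0.001]
ft_force: [1.6, 0.2, 0.1]
width: 57.8
```

>>> move_arm(
  deltas=[
    [-29,-28,0,0,0,0],
    [-29,-28,0,0,0,0],
    [-29,-28,0,0,0,0],
    [-29,-28,0,0,0,0],
    [-29,-28,0,0,0,0],
  ],
)

```text
t: 0.93
ee_pos: [377.8, 240.5, 218.6]
orientation: [-0.433, -3.109, 0.003]
ft_force: [-0.0, 0.4, 0.6]
width: 25.1
```

```bash
python3 -c "
from h import *
plan(-55,45,160)"
```

```text
t 0.93 p [377.8 240.5 218.6] wheel-local [-211.6  346.1] F [-0.   0.4  0.6] w 25.1
shift [-240.7 -239.2   58.6] rows 7.0 turn [-0.002 -0.002 -0.308]
```

>>> move_arm(
  deltas=[
    [-29,-28,0,0,0,0],
    [-29,-28,0,0,0,0],
    [-29,-28,0,0,0,0],
    [-29,-28,0,0,0,0],
    [-29,-28,0,0,0,0],
  ],
)

```text
t: 1.35
ee_pos: [479.7, 58.5, 218.5]
orientation: [-0.433, -3.109, 0.003]
ft_force: [1.0, 0.2, 0.4]
width: 0.8
```

>>> move_arm(
  deltas=[
    [-25,-25,0,0,0,0],
    [0,0,0,0,0,-0.1],
    [0,0,0,0,0,-0.1],
    [0,0,0,0,0,-0.1],
    [0,0,0,0,0,0],
  ],
)

```text
t: 1.77
ee_pos: [500.9, 16.6, 217.4]
orientation: [0.038, -3.139, 0.004]
ft_force: [-0.5, -0.2, -0.6]
width: 0.5
```

```bash
python3 -c "
from h import *
plan(-55,45,160)"
```

```text
t 1.77 p [500.9  16.6 217.4] wheel-local [-95.6 118.5] F [-0.5 -0.2 -0.6] w 0.5
shift [-41.3 -73.   57.5] rows 2.0 turn [-0.003 -0.003 -0.007]
```

>>> move_arm(
  deltas=[
    [-12,-25,10,0,0,0],
    [-12,-25,20,0,0,0],
    [-12,-20,20,0,0,0],
    [-4,0,10,0,0,0],
    [0,0,0,0,0,0],
  ],
)

```text
t: 2.18
ee_pos: [543.9, -53.9, 155.9]
orientation: [0.019, -3.141, 0.003]
ft_force: [0.0, 0.3, 0.5]
width: 0.7
```

Run:
```python
from h import *
plan(-55,45,92)
for n,s in(('top',np.s_[90:240,300:460]),('scene',np.s_[150:300,250:400])):
    d=grab(n,n+'1'); a=cv2.resize(d['frame'][s],None,fx=4,fy=4,interpolation=cv2.INTER_CUBIC); cv2.imwrite(f'pics/{n}1z.png',a[:,:,::-1])
    W=world(d); p=ctrl.get_obs()['ee_pos']
    for z in (5,15,30,45):
        m=(np.abs(W[...,2]-p[2]-z)<6)&(np.abs(W[...,0]-p[0])<60)&(np.abs(W[...,1]-p[1])<60)
        q=(W[m][:,:2]-p[:2])@S
        if len(q):print(n,z,len(q),q.min(0).round(1),q.max(0).round(1))
```

```text
t 2.18 p [543.9 -53.9 155.9] wheel-local [-54.8  46.7] F [0.  0.3 0.5] w 0.7
shift [ 0.1 -1.5 63.9] rows 2.0 turn [-0.002 -0.001 -0.019]
scene 5 24 [ -4.7 -12.6] [12.6  5.4]
scene 15 31 [ -4.7 -11.4] [12.5  7. ]
scene 30 24 [ -3.3 -12.9] [13.7  6. ]
scene 45 18 [  3.4 -15.5] [12.   4.8]
```

View pics/scene1z.png

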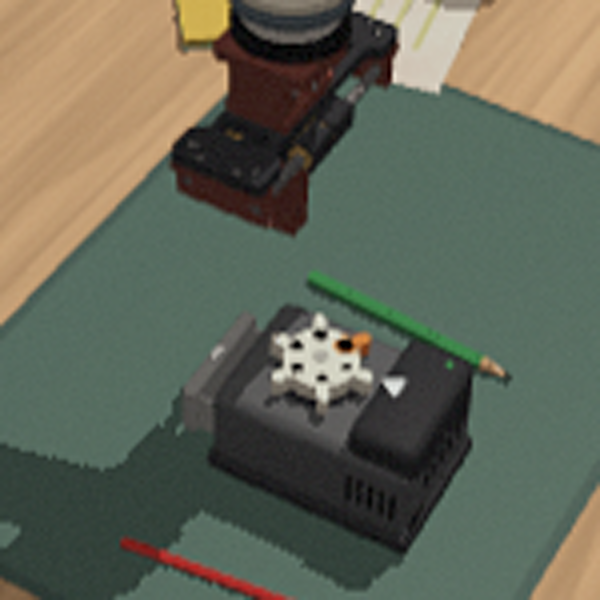

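View pics/top1z.png

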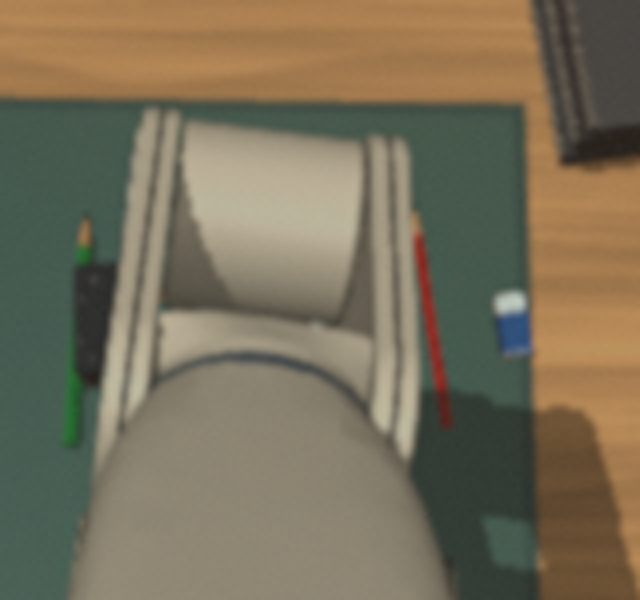

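>>> move_arm(
  deltas=[
    [0,-4,25,0,0,-0.018],
    [0,0,25,0,0,0],
    [0,0,13,0,0,0],
    [0,0,0,0,0,0],
  ],
)

```text
t: 2.62
ee_pos: [545.8, -53.7, 98.1]
orientation: [-0.052, 3.133, -0.005]
ft_force: [-1.3, -0.8, -0.3]
width: 0.2
```

```bash
python3 -c "
from h import *
plan(-35,42,92)"
```

```text
t 2.62 p [545.8 -53.7  98.1] wheel-local [-52.9  46.7] F [-1.3 -0.8 -0.3] w 0.2
shift [-17.9  -4.8   6.3] rows 1.0 turn [-0.003  0.009  0.002]
```

>>> move_arm(
  deltas=[
    [0,-5,7,0,0,0],
    [0,-2,2,0,0,0],
    [-7,0,0,0,0,0],
    [-7,0,0,0,0,0],
  ],
)

```text
t: 2.95
ee_pos: [560.8, -58.7, 92.4]
orientation: [-0.054, 3.13, -0.005]
ft_force: [-0.2, -0.4, 0.1]
width: 0.4
```

```bash
python3 -c "
from h import *
plan(-28,42,91)"
```

```text
t 2.95 p [560.8 -58.7  92.4] wheel-local [-38.2  41.3] F [-0.2 -0.4  0.1] w 0.4
shift [-10.2   0.6   1.5] rows 1.0 turn [-0.003  0.011  0.003]
```

Now push slowly in +x.

>>> move_arm(
  deltas=[
    [-5,0,0,0,0,0],
    [-4,0,0,0,0,0],
  ],
)

```text
t: 3.12
ee_pos: [570.5, -57.7, 93.6]
orientation: [-0.053, 3.132, -0.003]
ft_force: [-6.7, 7.7, -0.8]
width: 0.4
```

>>> move_arm(
  deltas=[
    [-4,0,0,0,0,0],
    [-4,0,0,0,0,0],
  ],
)

```text
t: 3.28
ee_pos: [575.9, -55.1, 93.2]
orientation: [-0.052, 3.14, 0.003]
ft_force: [-4.1, 5.2, 2.3]
width: 0.6
```

```bash
cat > look.py <<'E'
import sys
from h import *
st(); d=grab('scene',sys.argv[1]); a=cv2.resize(d['frame'][185:295,270:390],None,fx=5,fy=5,interpolation=cv2.INTER_CUBIC); cv2.imwrite(f'pics/{sys.argv[1]}z.png',a[:,:,::-1])
E
python3 look.py s2
```

```text
t 3.28 p [575.9 -55.1  93.2] wheel-local [-22.9  44.5] F [-4.1  5.2  2.3] w 0.6
```

View pics/s2z.png

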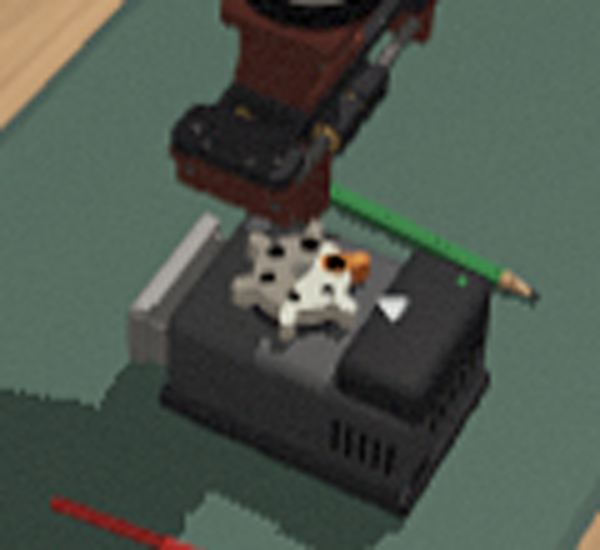

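>>> move_arm(
  deltas=[
    [-4,-2,0,0,0,0],
    [-4,-2,0,0,0,0],
  ],
)

```text
t: 3.5
ee_pos: [581.8, -54.2, 93.1]
orientation: [0.049, -3.135, -0.014]
ft_force: [-3.7, 14.0, 3.7]
width: 0.3
```

```bash
python3 look.py s3
```

```text
t 3.50 p [581.8 -54.2  93.1] wheel-local [-17.   45.2] F [-3.7 14.   3.7] w 0.3
```

View pics/s3z.png

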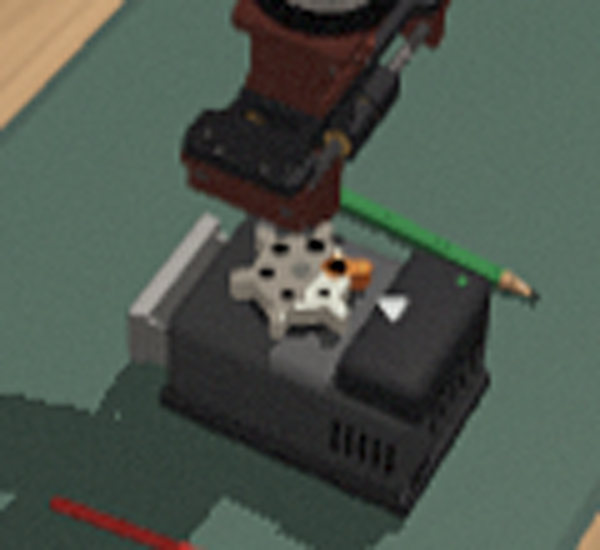

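>>> move_arm(
  deltas=[
    [8,2,0,0,0,0],
    [10,0,0,0,0,0],
    [6,0,0,0,0,0],
    [0,0,0,0,0,0],
  ],
)

```text
t: 3.88
ee_pos: [559.3, -51.8, 94.3]
orientation: [0.051, -3.138, -0.015]
ft_force: [-0.3, -0.3, 0.7]
width: 0.5
```

```bash
python3 look.py s4; python3 -c "
from h import *
plan(-38,36.5,91)"
```

```text
t 3.88 p [559.3 -51.8  94.3] wheel-local [-39.4  48.2] F [-0.3 -0.3  0.7] w 0.5
t 3.93 p [559.9 -51.9  94.5] wheel-local [-38.8  48.1] F [ 0.6  0.2 -0.2] w 0.8
shift [ -0.8 -11.7   3.4] rows 1.0 turn [ 0.009 -0.002  0.001]
```

View pics/s4z.png

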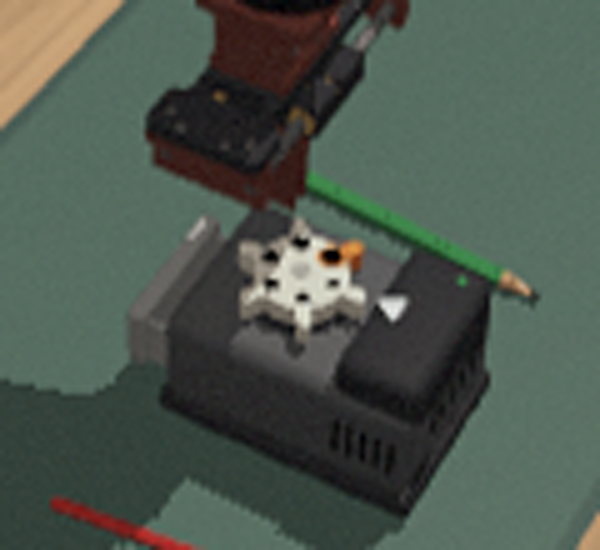

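>>> move_arm(
  deltas=[
    [3,-8,3,0.009,0,0],
    [0,-4,1,0,0,0],
    [0,-2,0,0,0,0],
    [0,0,0,0,0,0],
  ],
)

```text
t: 4.27
ee_pos: [558.3, -68.5, 90.7]
orientation: [-0.05, 3.141, -0.002]
ft_force: [1.1, -0.5, 0.1]
width: 0.5
```

```bash
python3 -c "
from h import *
plan(-38,36,91)"
```

```text
t 4.27 p [558.3 -68.5  90.7] wheel-local [-40.9  31.6] F [ 1.1 -0.5  0.1] w 0.5
shift [-2.9  4.4 -0.3] rows 1.0 turn [-0.002  0.     0.   ]
```

>>> move_arm(
  deltas=[
    [0,3,0,0,0,0],
    [0,0,0,0,0,0],
    [-5,0,0,0,0,0],
  ],
)

```text
t: 4.52
ee_pos: [562.9, -65.8, 90.4]
orientation: [0.047, -3.141, 0.002]
ft_force: [-0.3, 0.3, -1.3]
width: 0.2
```

>>> move_arm(
  deltas=[
    [-4,0,0,0,0,0],
    [-4,0,0,0,0,0],
  ],
)

```text
t: 4.68
ee_pos: [569.5, -64.4, 90.0]
orientation: [0.047, -3.136, -0.0]
ft_force: [-5.3, 4.4, 2.1]
width: 0.2
```

```bash
python3 -c "
from h import *
plan(-10,36,91)"
```

```text
t 4.68 p [569.5 -64.4  90. ] wheel-local [-29.6  35.3] F [-5.3  4.4  2.1] w 0.2
shift [-19.6   0.7  -1.1] rows 1.0 turn [ 0.    -0.006 -0.001]
```

>>> move_arm(
  deltas=[
    [-5,-1,0,0,0,0],
    [-5,-1,0,0,0,0],
  ],
)

```text
t: 4.85
ee_pos: [576.8, -64.4, 89.0]
orientation: [0.048, -3.128, -0.004]
ft_force: [-4.6, 2.5, 1.2]
width: 0.4
```

```bash
python3 look.py s5
```

```text
t 4.85 p [576.8 -64.4  89. ] wheel-local [-22.3  35.2] F [-4.6  2.5  1.2] w 0.4
```

View pics/s5z.png

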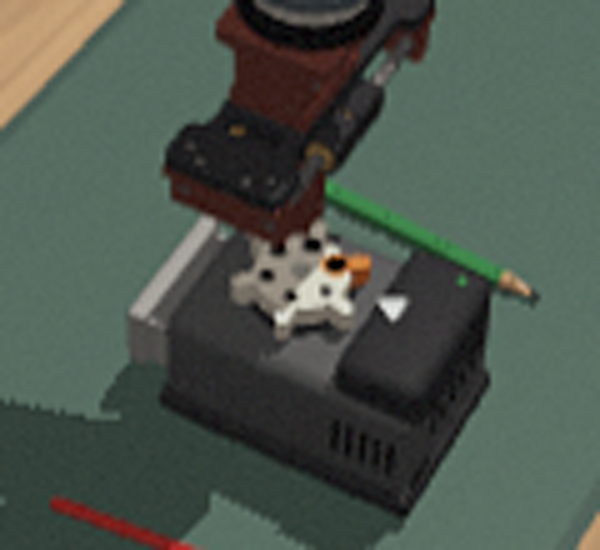

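>>> move_arm(
  deltas=[
    [-5,0,-1,0,0,0],
    [-5,0,0,0,0,0],
  ],
)

```text
t: 5.07
ee_pos: [587.4, -63.4, 89.3]
orientation: [0.048, -3.126, -0.006]
ft_force: [-0.5, 5.3, 3.4]
width: 0.2
```

>>> move_arm(
  deltas=[
    [-4,0,0,0,0,0],
    [-4,0,0,0,0,0],
  ],
)

```text
t: 5.23
ee_pos: [597.7, -62.2, 89.6]
orientation: [0.047, -3.129, -0.007]
ft_force: [0.1, 4.8, -1.2]
width: 0.6
```

```bash
python3 look.py s6
```

```text
t 5.23 p [597.7 -62.2  89.6] wheel-local [-1.4 36.6] F [ 0.1  4.8 -1.2] w 0.6
```

View pics/s6z.png

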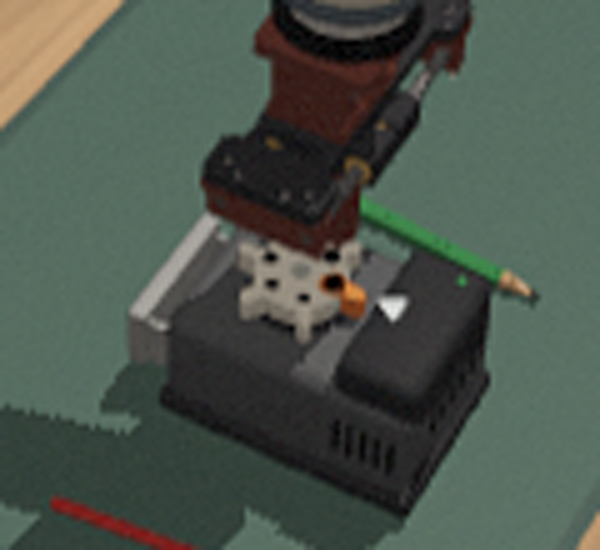

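>>> move_arm(
  deltas=[
    [0,8,0,0,0,0],
    [0,10,-5,0,0,0],
    [0,5,-25,0,0,0],
    [0,0,-25,0,0,0],
    [15,0,-10,0,0,0],
  ],
)

```text
t: 5.7
ee_pos: [585.8, -38.2, 155.5]
orientation: [0.049, -3.131, -0.002]
ft_force: [0.4, -0.6, 1.0]
width: 0.6
```

>>> move_arm(
  deltas=[
    [40,0,0,0,0,0],
    [40,0,0,0,0,0],
    [20,0,0,0,0,0],
    [0,0,0,0,0,0],
  ],
)

```text
t: 6.03
ee_pos: [484.9, -39.7, 161.7]
orientation: [-0.054, 3.14, -0.003]
ft_force: [0.5, 0.2, 0.3]
width: 0.4
```

```bash
python3 look.py s7
python3 - <<'E'
from h import *
d=np.load('pics/s7.npz'); W=world(d)
hsv=cv2.cvtColor(d['frame'],cv2.COLOR_RGB2HSV)
m=(np.abs(W[...,2]-98)<10)&(np.abs(W[...,0]-605)<50)&(np.abs(W[...,1]+100)<50)
og=m&(hsv[...,0]>3)&(hsv[...,0]<22)&(hsv[...,1]>130)&(hsv[...,2]>90)
wh=m&(hsv[...,2]>130)&(hsv[...,1]<70)
p=W[og].mean(0); print(og.sum(),p,W[wh].mean(0), 'offset scene-vs-WC ~(+1.7,-1.8); angle', np.degrees(np.arctan2(*( (S.T@(p[:2]-WC-[1.8,-1.8]))[::-1]))))
E
```

```text
t 6.03 p [484.9 -39.7 161.7] wheel-local [-113.4   62.7] F [0.5 0.2 0.3] w 0.4
34 [628.61761724 -98.87413063  97.48949859] [ 599.92356223 -100.87863546   99.74413551] offset scene-vs-WC ~(+1.7,-1.8); angle 1.9098288295232881
```

View pics/s7z.png

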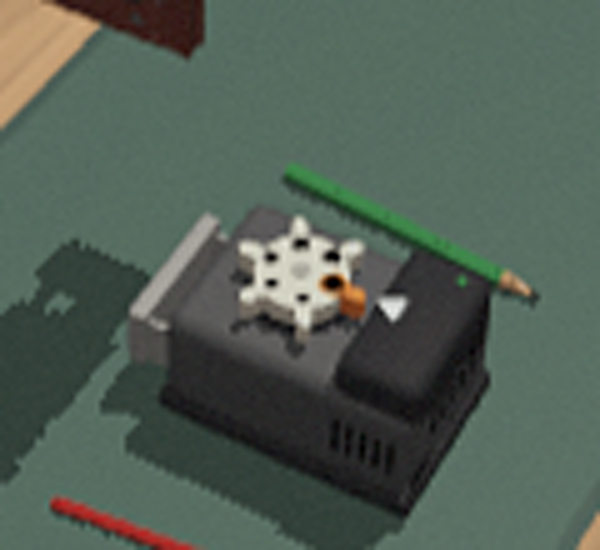

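```bash
python3 -c "
from h import *
plan(-130,0,40)"
```

```text
t 6.08 p [486.9 -39.7 162. ] wheel-local [-111.4   62.6] F [-0.4  0.6  1.1] w 0.3
shift [ 19.2 -62.3 122.1] rows 4.0 turn [-0.002  0.003  0.003]
```

>>> move_arm(
  deltas=[
    [10,-20,0,0,0,0],
    [10,-20,0,0,0,0],
    [0,-18,0,0,0,0],
    [0,0,20,0,0,0],
    [0,0,20,0,0,0],
  ],
)

```text
t: 6.5
ee_pos: [481.9, -101.6, 128.3]
orientation: [-0.059, 3.117, -0.012]
ft_force: [-0.2, 0.4, -1.0]
width: 0.3
```

```bash
python3 -c "
from h import *
plan(-130,0,40)"
```

```text
t 6.50 p [ 481.9 -101.6  128.3] wheel-local [-118.3    0.9] F [-0.2  0.4 -1. ] w 0.3
shift [13.9 -0.1 88. ] rows 3.0 turn [-0.008  0.024  0.007]
```

>>> move_arm(
  deltas=[
    [20,0,0,0,0.024,0],
    [5,0,25,0,0,0],
    [3,0,25,0,0,0],
    [2,0,25,0,0,0],
    [0,0,5,0,0,0],
  ],
)

```text
t: 6.92
ee_pos: [457.6, -105.1, 46.8]
orientation: [-0.061, 3.136, -0.018]
ft_force: [-0.8, -0.5, -0.2]
width: 0.4
```

```bash
python3 -c "
from h import *
plan(-100,0,40)"
```

```text
t 6.92 p [ 457.6 -105.1   46.8] wheel-local [-142.7   -1.8] F [-0.8 -0.5 -0.2] w 0.4
shift [-42.7   1.6   7. ] rows 2.0 turn [-0.012  0.005  0.007]
```

>>> move_arm(
  deltas=[
    [-12,1,5,-0.012,0,0.007],
    [-10,0,1,0,0,0],
    [-6,0,0,0,0,0],
  ],
)

```text
t: 7.17
ee_pos: [486.1, -102.8, 40.9]
orientation: [0.05, -3.141, -0.002]
ft_force: [-0.7, -0.5, -0.3]
width: 0.5
```

>>> move_arm(
  deltas=[
    [-5,0,0,0,0,0],
    [-5,0,0,0,0,0],
    [-5,0,0,0,0,0],
  ],
)

```text
t: 7.42
ee_pos: [505.2, -102.5, 43.7]
orientation: [-0.053, 3.137, -0.001]
ft_force: [-1.5, -0.5, -0.5]
width: 0.4
```

```bash
python3 -c "
from h import *
plan(-79,0,40)"
```

```text
t 7.42 p [ 505.2 -102.5   43.7] wheel-local [-95.1  -0.7] F [-1.5 -0.5 -0.5] w 0.4
shift [-16.1   0.6   3.8] rows 1.0 turn [-0.001  0.004  0.002]
```

>>> move_arm(
  deltas=[
    [-4,0,2,0,0,0],
    [-4,0,1,0,0,0],
  ],
)

```text
t: 7.58
ee_pos: [514.3, -102.1, 41.9]
orientation: [-0.053, 3.137, -0.002]
ft_force: [-1.1, 0.6, 1.0]
width: 0.5
```

>>> move_arm(
  deltas=[
    [-3,0,0,0,0,0],
    [-3,0,0,0,0,0],
  ],
)

```text
t: 7.75
ee_pos: [519.6, -101.8, 41.8]
orientation: [-0.054, 3.139, -0.002]
ft_force: [-12.7, -4.7, 10.7]
width: 0.6
```

>>> move_arm(
  deltas=[
    [-2,0,0,0,0,0],
    [-1,0,0,0,0,0],
  ],
)

```text
t: 7.92
ee_pos: [519.3, -101.6, 41.3]
orientation: [0.055, -3.135, 0.001]
ft_force: [-1.1, 0.2, 1.9]
width: 0.3
```

```bash
python3 look.py s8
```

```text
t 7.92 p [ 519.3 -101.6   41.3] wheel-local [-80.9  -0.2] F [-1.1  0.2  1.9] w 0.3
```

View pics/s8z.png

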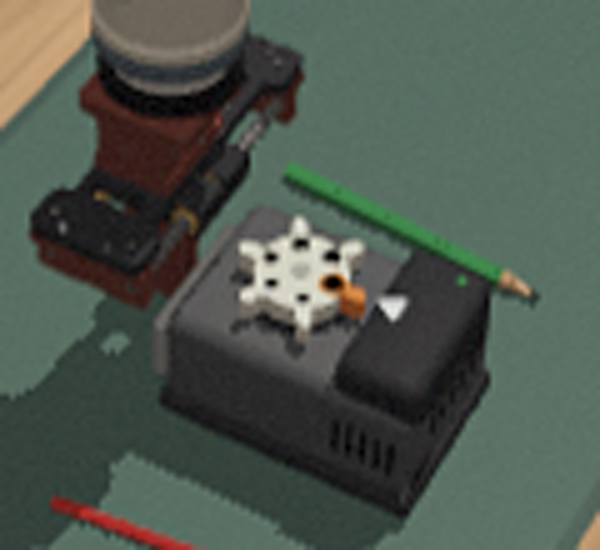

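>>> move_arm(
  deltas=[
    [-3,0,0,0,0,0],
  ],
)

```text
t: 8.05
ee_pos: [519.4, -101.3, 41.0]
orientation: [0.055, -3.129, -0.001]
ft_force: [-15.2, -3.3, 11.9]
width: 0.6
```

>>> move_arm(
  deltas=[
    [-3,0,0,0,0,0],
  ],
)

```text
t: 8.13
ee_pos: [519.2, -101.0, 40.6]
orientation: [0.055, -3.123, -0.002]
ft_force: [-11.1, -2.2, 9.7]
width: 0.5
```

Firm stop; it doesn't move. Back off and check.

>>> move_arm(
  deltas=[
    [10,0,0,0,0,0],
    [20,0,0,0,0,0],
    [25,0,0,0,0,0],
    [0,0,-35,0,0,0],
    [0,0,-35,0,0,0],
  ],
)

```text
t: 8.55
ee_pos: [459.9, -102.2, 107.3]
orientation: [0.054, -3.116, -0.006]
ft_force: [1.4, -1.2, 0.2]
width: 0.5
```

>>> move_arm(
  deltas=[
    [0,35,-20,0,0,0],
    [0,40,-10,0,0,0],
    [0,40,0,0,0,0],
    [0,40,0,0,0,0],
    [0,40,0,0,0,0],
  ],
)

```text
t: 8.97
ee_pos: [460.8, 92.6, 147.4]
orientation: [0.031, -3.139, -0.005]
ft_force: [0.3, -0.1, -1.1]
width: 0.9
```

>>> move_arm(
  deltas=[
    [0,40,0,0,0,0],
    [0,40,0,0,0,0],
    [0,40,0,0,0,0],
    [0,40,0,0,0,0],
    [0,0,0,0,0,0],
  ],
)

```text
t: 9.38
ee_pos: [458.2, 266.2, 150.6]
orientation: [-0.036, 3.132, 0.017]
ft_force: [0.2, 0.8, -0.1]
width: 0.4
```

Run:
```python
from h import *
st()
for n,s in(('top',np.s_[120:215,310:440]),('scene',np.s_[205:300,280:385])):
    d=grab(n,n+'9'); a=cv2.resize(d['frame'][s],None,fx=6,fy=6,interpolation=cv2.INTER_CUBIC); cv2.imwrite(f'pics/{n}9z.png',a[:,:,::-1])
    d0=np.load(f'pics/{n}0.npz')
    W=world(d); WS=(W[...,:2]-WC)@S
    for z in ((50,58),(58,64)):
        m=(W[...,2]>z[0])&(W[...,2]<z[1])&(np.abs(WS[...,1])<35)&(WS[...,0]<-40)&(WS[...,0]>-120)
        print(n,z,m.sum(),WS[m][:,0].min() if m.any() else '')
    for tag,D in(('before',d0),('after',d)):
        w=world(D); hsv=cv2.cvtColor(D['frame'],cv2.COLOR_RGB2HSV); H,Sa=hsv[...,0],hsv[...,1]
        ws=(w[...,:2]-WC)@S
        near=(np.abs(ws[...,0])<150)&(w[...,2]<25)
        for nm,m in dict(green=near&(np.abs(ws[...,1]-90)<40)&(H>50)&(H<72)&(Sa>150),red=near&(np.abs(ws[...,1]+90)<40)&((H<6)|(H>174))&(Sa>150)).items():
            print(n,tag,nm,m.sum(),w[m].mean(0).round(1) if m.any() else '')
```

```text
t 9.38 p [458.2 266.2 150.6] wheel-local [-130.5  369.2] F [ 0.2  0.8 -0.1] w 0.4
top (50, 58) 40 -70.39865426187528
top (58, 64) 83 -70.74791019345159
top before green 11 [639.   30.1   8.7]
top before red 73 [ 616.6 -222.4    6.3]
top after green 10 [640.2  30.2   9.8]
top after red 74 [ 614.2 -222.7    6.3]
scene (50, 58) 6 -69.93642435756337
scene (58, 64) 34 -68.06179526145424
scene before green 2 [604.5  27.9   8.7]
scene before red 82 [ 629.2 -222.8    5.2]
scene after green 0 
scene after red 79 [ 629.5 -222.8    5.6]
```

View pics/top9z.png

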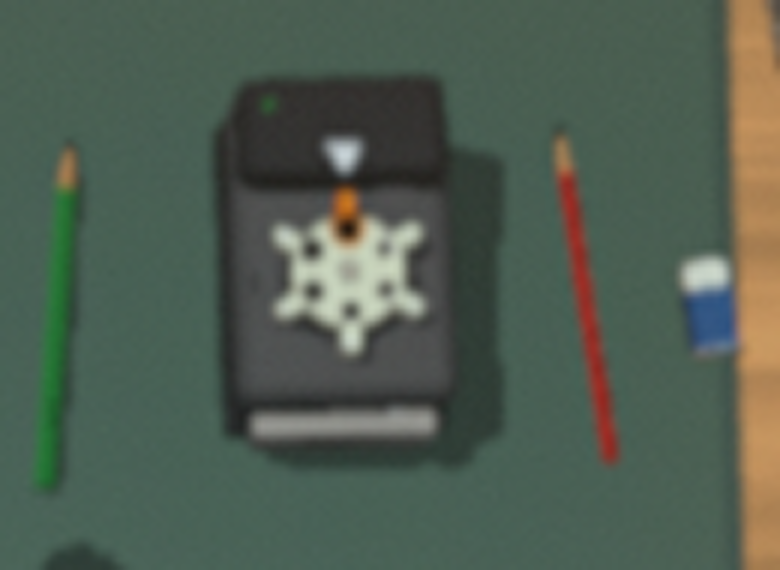

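View pics/top9.png

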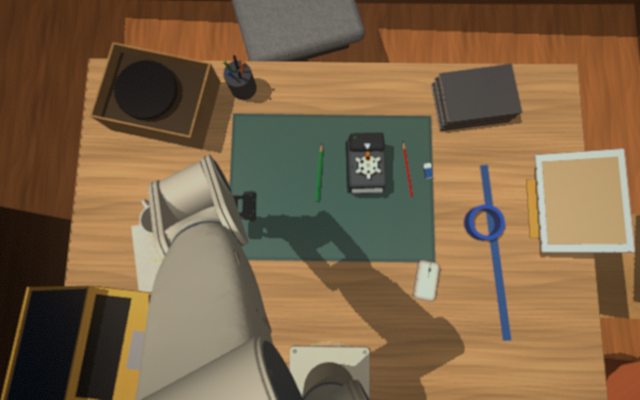

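```bash
python3 -c "
from h import *
st(); print(ctrl.close_job())"
```

```text
t 9.48 p [457.2 261.4 149.9] wheel-local [-131.6  364.5] F [ 0.3 -0.3 -0.7] w 0.6
the job is handed in; nothing more can be done
None
```

The sharpener is set for the thick pencil. The orange-ringed hole is clicked in at the white pointer and the shavings drawer is fully home. The job was handed in at 9.5 s with the arm clear of everything.

- **Wheel:** It needed one click clockwise. My first push slid over the lobe's tip, with up to about 14 N sideways at the last reading, and the wheel sprang back. I moved the fingertip further in and pushed again at about 5 to 7 N, and it clicked over.
- **Drawer:** After the wheel, I pushed the drawer in with shut fingers until it stopped moving, then pressed once more. The wrist read about 15 N sideways (roughly 19 N in all) with no further movement.
- **Last checks:** In the final picture the orange hole and lobe point at the white triangle; an earlier estimate, made before the drawer push, put them within 2°. The drawer front measures 68 to 71 mm ahead of the wheel axis, and fully home is 69 mm. The two cameras disagree by about 3 mm, so the firm stop is the better evidence.
- **Other things on the desk:** The red pencil measured the same before and after, within about 2 mm. The green pencil's colour match was too sparse to measure well. By eye, it, the eraser, the tape and the mouse lie where they did. The mug and note pad were mostly hidden behind the arm in the last top view, so I did not check them. The arm passed well above them.

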